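# Wind the cactus tray out to its stop and lock it

### The job

Put the cacti out for the sun: take the measuring scoop out of the sliding tray and set it upright with its cup in the stainless dish, then stand all the potted cacti upright in the tray while it is still back near the wheel. Then wind the handwheel clockwise until the tray is right up against its stop, and lock it by pushing the rod through all three eyelets until its handle meets the first one. Leave the jar, the tin and the blue bowl where they are.

Things in the scene. Friction and masses are not known exactly. Their poses are not given: they have to be found in the camera images.
- winder: hand-wound plant slide, fixed: grey base 110 mm (x) by 650 mm (y, from -340 to +310), 12 mm thick, origin on the flap. It lies roughly across the flap, its x axis pointing away from the robot. From +y to -y it carries a gear housing with a level handwheel, the tray, two rubber stop blocks and a pair of upright eyelet plates
- tray (a joint): travel of the tray in m along the slide's -y direction: 0 is near the wheel, 0.09 is against the rubber stop blocks (it cannot go farther). It starts between 0 and about 0.015. One radian of the wheel moves it 6.5 mm; it stays where it is left
- tray_in (a point): centre of the tray's inner floor, 23 mm above the flap; axes as the slide's. Moves with the tray. The aluminium tray is 98 mm (x) by 312 mm (y) outside, walls 5 mm thick, rim 22 mm above its inner floor (45 mm above the flap), so inside it is 88 by 302 mm. One row of five pots just fits, 58 mm apart
- wheel (a joint): angle of the handwheel in rad, growing CLOCKWISE seen from above, which moves the tray towards the stops; about 13.8 is the end (2.2 turns from 0). Light: 1 to 3 N at the knob
- wheel_axis (a point): point on the wheel's upright axis, 107 mm above the flap, level with the middle of the crank knob. Wheel rim 126 mm across outside, its top 84 mm above the flap
- crank_knob (a point): middle of the crank knob: an upright black round grip 22 mm in diameter, 42 mm tall (from 86 to 128 mm above the flap), standing on the wheel 46 mm from its axis. It spins freely on its own pin, so it can be gripped from above and led round in a circle without turning the gripper
- tray_eye (a point): centre of the 17 mm square hole in the tray's own eyelet plate (6 mm thick, 32 mm wide), on a tongue at the tray's -y end, 66 mm above the flap. It comes between and in line with the two fixed eyelets only when the tray is against the stops
- eye_near (a point): centre of the 17 mm square hole in the fixed eyelet plate on the robot's side (6 mm thick, 32 mm wide, top 82 mm above the flap); hole centre 66 mm above the flap, hole along the slide's x
- eye_far (a point): the same on the far side, 60 mm from the near one along the slide's +x; axes as the slide's
- rod: locking rod, 182 mm long, 100 g: a black square handle 50 mm long, 20 mm wide and 22 mm high with its centre at the origin, a steel rod 12 mm in diameter ahead of it along +x (from 25 to 125 mm, the last 10 mm tapering) and a 32 mm tail behind it. It lies level in its cradle with its axis 34 mm above the flap
- rod_tip (a point): the tapered tip of the rod, 125 mm from its origin along its +x
- cradle: fixed grey plastic cradle for the rod, base 160 by 60 by 6 mm, with two notched uprights 42 mm tall, 45 mm behind and 70 mm ahead of the handle's centre; the rod's handle lies free between them. Axes as the lying rod's; origin on the flap below the handle's centre
- scoop: white plastic measuring scoop that has been left in the tray: round cup 44 mm in diameter and 42 mm tall, origin at the centre of its underside, with a flat handle 14 mm wide along its +x to 105 mm from the origin, 35 to 41 mm above the underside
- dish: shallow stainless dish, fixed, 132 mm across the rim, 18 mm high, floor 4 mm thick and flat over 105 mm; origin at the centre of its underside
- jar: frosted jar, 80 mm across, 110 mm tall, bystander; origin at the underside's centre
- tin: closed round tin, 67 mm across, 52 mm tall, bystander; origin at the underside's centre
- bowl: blue collapsible bowl, 136 mm across, 34 mm high, bystander; origin at the underside's centre
- pot1: potted cactus (may be absent): straight-sided round terracotta pot 50 mm across and 55 mm tall with a heavy foot (it slides rather than tips); a round cactus 31 mm across stands in it, top at 82 mm. About 0.12 kg. Origin at the centre of the underside, z up
- pot2: potted cactus (may be absent): straight-sided round terracotta pot 50 mm across and 55 mm tall with a heavy foot (it slides rather than tips); a round cactus 31 mm across stands in it, top at 82 mm. About 0.12 kg. Origin at the centre of the underside, z up
- pot3: potted cactus (may be absent): straight-sided round terracotta pot 50 mm across and 55 mm tall with a heavy foot (it slides rather than tips); a round cactus 31 mm across stands in it, top at 82 mm. About 0.12 kg. Origin at the centre of the underside, z up
- pot4: potted cactus (may be absent): straight-sided round terracotta pot 50 mm across and 55 mm tall with a heavy foot (it slides rather than tips); a round cactus 31 mm across stands in it, top at 82 mm. About 0.12 kg. Origin at the centre of the underside, z up
- pot5: potted cactus (may be absent): straight-sided round terracotta pot 50 mm across and 55 mm tall with a heavy foot (it slides rather than tips); a round cactus 31 mm across stands in it, top at 82 mm. About 0.12 kg. Origin at the centre of the underside, z up

How it is judged (in metres and radians):
On the way, in this order (a step that is already met when the one before it is completed fails the run):
1. scoop in the dish and all cacti standing in the tray, tray still back near the wheel (less than 30 mm of travel) (horizontal distance between scoop and dish below 0.035 m and height (world z) of scoop below 0.012 m and angle between scoop's own z axis and vertical below 0.15 rad and x of pot1 in the frame of tray_in between -0.03 and 0.03 m and y of pot1 in the frame of tray_in between -0.137 and 0.137 m and z of pot1 in the frame of tray_in between -0.006 and 0.006 m and angle between each of pot1, pot2, pot3, pot4, pot5's own z axis and vertical below 0.12 rad and x of pot2 in the frame of tray_in between -0.03 and 0.03 m and y of pot2 in the frame of tray_in between -0.137 and 0.137 m and z of pot2 in the frame of tray_in between -0.006 and 0.006 m and x of pot3 in the frame of tray_in between -0.03 and 0.03 m and y of pot3 in the frame of tray_in between -0.137 and 0.137 m and z of pot3 in the frame of tray_in between -0.006 and 0.006 m and x of pot4 in the frame of tray_in between -0.03 and 0.03 m and y of pot4 in the frame of tray_in between -0.137 and 0.137 m and z of pot4 in the frame of tray_in between -0.006 and 0.006 m and x of pot5 in the frame of tray_in between -0.03 and 0.03 m and y of pot5 in the frame of tray_in between -0.137 and 0.137 m and z of pot5 in the frame of tray_in between -0.006 and 0.006 m and value of joint tray below 0.03 m), for 0.2 s.
2. tray wound against its stop (within 2.5 mm) (value of joint tray above 0.0875 m), for 0.2 s.
3. rod through all three eyelets (x of rod_tip in the frame of eye_far above 0.022 m and y of rod_tip in the frame of eye_far between -0.012 and 0.012 m and z of rod_tip in the frame of eye_far between -0.012 and 0.012 m and angle between the x axis of rod and the x axis of winder, either way round below 0.15 rad and value of joint tray above 0.0875 m), for 0.2 s.
At the end, for the whole second after the job is handed in: Scoop upright with its cup within 35 mm of the dish's centre and resting on its floor; every cactus present standing in the tray, upright within 0.12 rad; tray within 2.5 mm of its stop; rod through all three eyelets, tip at least 22 mm past the far eyelet's centre (home is 37 mm); all at rest (all of step 3 and horizontal distance between scoop and dish below 0.035 m and height (world z) of scoop below 0.012 m and angle between scoop's own z axis and vertical below 0.15 rad and x of pot1 in the frame of tray_in between -0.03 and 0.03 m and y of pot1 in the frame of tray_in between -0.137 and 0.137 m and z of pot1 in the frame of tray_in between -0.006 and 0.006 m and angle between each of pot1, pot2, pot3, pot4, pot5's own z axis and vertical below 0.12 rad and x of pot2 in the frame of tray_in between -0.03 and 0.03 m and y of pot2 in the frame of tray_in between -0.137 and 0.137 m and z of pot2 in the frame of tray_in between -0.006 and 0.006 m and x of pot3 in the frame of tray_in between -0.03 and 0.03 m and y of pot3 in the frame of tray_in between -0.137 and 0.137 m and z of pot3 in the frame of tray_in between -0.006 and 0.006 m and x of pot4 in the frame of tray_in between -0.03 and 0.03 m and y of pot4 in the frame of tray_in between -0.137 and 0.137 m and z of pot4 in the frame of tray_in between -0.006 and 0.006 m and x of pot5 in the frame of tray_in between -0.03 and 0.03 m and y of pot5 in the frame of tray_in between -0.137 and 0.137 m and z of pot5 in the frame of tray_in between -0.006 and 0.006 m and linear speed of each of pot1, pot2, pot3, pot4, pot5, scoop, rod below 0.02 m/s); the robot touches nothing.
It fails at once if the jar, tin or bowl moved more than 30 mm (distance of any of jar, tin, bowl from where it was at the start of the episode above 0.03 m).
Of pot1, pot2, pot3, pot4, pot5 only 3 to 5 are there at a start; the rules pass over those that are not, and their reading is None.
At some moment in a run one of pot1, pot2, pot3, pot4, pot5 may be knocked a few centimetres aside while the robot is not near it.
It also fails if it takes over 210 s, if anything falls off the work surface, if the arm or the gripper's body presses on something with over 40 N, if the wrist force passes 120 N, or if a joint passes its speed limit or range.

### The arm

A 6-joint arm with a two-finger parallel gripper is mounted at the origin on the work surface. World frame = base frame: x ahead of the robot, y to its left, z up, the work surface at z = 0. Lengths are in mm, angles in rad, forces in N, time in s.
With the tool pointing down it reaches from about 275 to 825 mm from the base axis. Payload 5.2 kg.
Tool frame: the origin (TCP) lies at the very end of the fingers, on their centre line; the grasp point (between the pads) lies 19 mm behind it; z points along the fingers, y is the direction in which the jaws open and shut (so a half turn about z gives the same grasp; the last joint's range is limited). The gripper opens to 93 mm and grips with 3 to 60 N. Pads are 15 mm wide; open, the fingers measure 128 mm over their backs; the gripper's body (75 mm by 188 mm) begins 65 mm behind the grasp point.
Start: joints at [0.985, 0.259, 1.535, -0, 1.348, -0.203], TCP at [205.414, 510.206, 218.653] pointing down, gripper open.
Joint ranges: [-3.14, 3.14], [-0.91, 2.08], [0.19, 2.58], [-1.22, 4.36], [0.22, 2.71], [-3.12, 3.12]. Speed limits (rad/s): [2.57, 2.57, 3.14, 3.14, 3.14, 3.14].

### API

Orientations are given as [roll, pitch, yaw] about the fixed x, y, z axes, in that order (R = Rz(yaw) Ry(pitch) Rx(roll)).
In Python, from bench import robot gives the robot as it stands. The module is installed in compiled form; this text tells all that it offers. Calls block until the motion is done:
- robot.move_ptp(position, orientation): joint-space move of the TCP to a pose.
- robot.move_linear(position, ori=None, speed=150, f_stop=None): straight line of the TCP; ori=None keeps the orientation; speed is the mean speed in mm/s. With f_stop (N) it stops when the force on the tool has changed by that much, and returns True; else False.
- robot.move_j(angles): joint-space move.
- robot.move_gripper(opening): opening from 0.0 (shut) to 1.0 (fully open); the grip force is fixed at half the most; returns when the fingers have stopped.
- robot.sleep(seconds).
- robot.inverse_kinematics(position, orientation): joint angles nearest the present ones, or None.
- robot.get_image(name): name is "scene" or "side" or "wrist"; returns a dict with "img" (400x640x3 uint8, blue, green, red), "fovy" (degrees; the focal length in pixels is half the picture's height over the tangent of half this angle, whatever the lens; pixels are square), "cx", "cy" (the principal point, pixels), "eye" and "orientation" of the camera in the world. Camera axes: x right, y down, z forward; pixel columns grow to the right and rows downward; lengths in mm; the calibration is good to about 2 mm. A picture is of the moment at which its call begins. There is no depth.
A pose or a line that the arm cannot do raises robot.MotionError and nothing moves.
- robot.hand_in(): hands the job in, once; it reports no verdict.
Readings, each from a call of its own:
- robot.current_t(): time.
- robot.current_qpos(): joint angles.
- robot.current_joint_vel(): joint speeds.
- robot.current_joint_efforts(): joint torques, N m.
- robot.current_tcp_pos(): TCP position.
- robot.current_eef_rot(): TCP orientation.
- robot.current_contact_force(): force on the tool from outside, world axes, zero at the start.
- robot.current_ft_torque(): the same for the moment, N m.
- robot.current_gripper_width(): opening from 0.0 (shut) to 1.0 (fully open).
Only numpy, scipy, OpenCV 4.12 (cv2) and the standard library are available. Lean on these libraries where they do the work, as an engineer would, in place of code of your own. Each camera call takes 0.05 s, during which the arm holds its last target. There are 200 camera calls.

## Working session

There is one attempt and no reset: what is moved stays moved. The work goes in short steps, each a Python script; the robot and the scene stay as the last script left them, time stands still between calls to the robot, and variables do not carry over. Pictures are saved under pics/ and viewed, about 12 in all and at most 16, crops included, and the job is handed in when it is done.

```bash
mkdir -p pics; ls
cat > h.py <<'E'
import numpy as np, cv2
from scipy.spatial.transform import Rotation as Rn
from bench import robot
def cam(name, save=None):
    d=robot.get_image(name)
    if save: cv2.imwrite(f'pics/{save}.png',d['img'])
    return d
def f_of(d): return 200/np.tan(np.radians(d['fovy'])/2)
def Rc(d):
    o=np.array(d['orientation'],float)
    return o if o.shape==(3,3) else Rn.from_euler('xyz',o).as_matrix()
def ray(d,u,v):
    f=f_of(d); return Rc(d)@np.array([(u-d['cx'])/f,(v-d['cy'])/f,1.])
def onz(d,u,v,z):
    r=ray(d,u,v); e=np.array(d['eye'],float); return e+r*(z-e[2])/r[2]
def proj(d,p):
    c=Rc(d).T@(np.array(p,float)-np.array(d['eye'])); f=f_of(d)
    return np.array([d['cx']+f*c[0]/c[2], d['cy']+f*c[1]/c[2]])
E
python3 - <<'E'
from h import *
for n in ['scene','side','wrist']:
    d=cam(n,n+'0'); print(n,d['fovy'],d['cx'],d['cy'],d['eye'],d['orientation'])
print(robot.current_eef_rot(), robot.current_t())
E
```

```text
pics
scene 47.30191261959272 321.734853761458 196.81547034823882 [1078.26753178 -893.5620247  1142.83725541] [-2.38133756 -0.00784221  0.60486753]
side 48.021371211330155 325.37484052967926 195.05089290166637 [ 352.86439381  823.18296099 1084.70228031] [-2.41767358  0.01321827 -2.97326099]
wrist 58.159433980864954 324.9994698179542 202.21224948263335 [144.20460462 535.34034847 384.1532155 ] [2.90100093e+00 1.26544637e-03 1.18777185e+00]
[-3.14027421e+00 -2.55492583e-04  2.75881562e+00] 0.15
```

View pics/scene0.png

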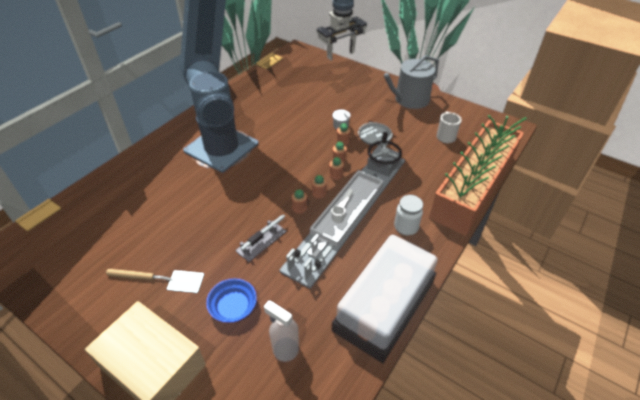

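View pics/side0.png

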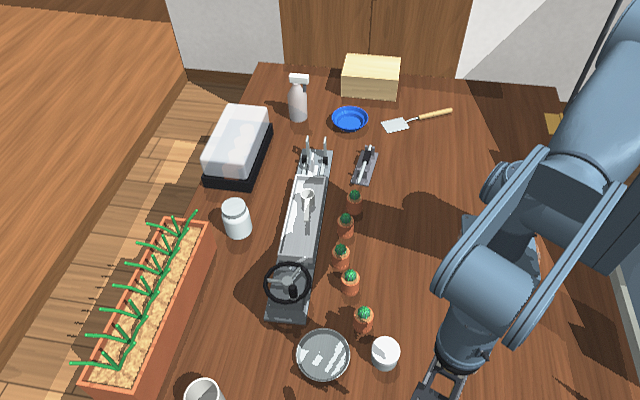

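The scene view shows five pots on the robot's side of the tray, the scoop in the tray (cup at about (338,212)), the dish at (376,132) and the rod cradle at (262,238). The side view shows the dish at (322,355), the wheel at (288,283) and the scoop cup at (307,193). Next I'll locate these coarsely and get overhead wrist views.

Run:
```python
from h import *
d=cam('side')
for n,u,v,z in [('dish',322,355,16),('wheel',288,283,80),('cup',307,193,60),('eyes',316,150,75),('basecorner',266,318,12),('rod',366,162,34),('tin',385,345,52),('jar',234,207,110),('bowl',350,119,30)]+[('pot',u,v,80) for u,v in [(355,193),(346,217),(341,248),(350,273),(365,314)]]:
    print(n,onz(d,u,v,z).round())
for i,(p,y) in enumerate([((430,130,420),2.76),((430,-60,420),2.76)]):
    for yaw in (np.pi/2,-np.pi/2,np.pi,0):
        q=robot.inverse_kinematics(list(p),[np.pi,0,yaw]); print(p,yaw,q)
q=robot.current_qpos(); e=np.array(cam('wrist')['eye']); print(Rn.from_euler('xyz',robot.current_eef_rot()).as_matrix().T@(e-robot.current_tcp_pos()))
```

```text
dish [447. 404.  16.]
wheel [559. 260.  80.]
cup [575. -67.  60.]
eyes [ 579. -245.   75.]
basecorner [606. 331.  12.]
rod [ 413. -256.   34.]
tin [301. 370.  52.]
jar [759.  61. 110.]
bowl [ 496. -477.   30.]
pot [428. -72.  80.]
pot [442.  23.  80.]
pot [441. 131.  80.]
pot [407. 205.  80.]
pot [356. 313.  80.]
(430, 130, 420) 1.5707963267948966 [ 4.43681974e-02  1.18135538e-02  1.34691155e+00 -4.44089210e-16
  1.78286755e+00  4.43681974e-02]
(430, 130, 420) -1.5707963267948966 [ 0.0443682   0.01181355  1.34691155  0.          1.78286755 -3.09722446]
(430, 130, 420) 3.141592653589793 [ 0.0443682   0.01181355  1.34691155  0.          1.78286755 -1.52642813]
(430, 130, 420) 0 [ 4.43681974e-02  1.18135538e-02  1.34691155e+00 -4.44089210e-16
  1.78286755e+00  1.61516452e+00]
(430, -60, 420) 1.5707963267948966 [-0.39669636 -0.0172858   1.37591174  0.          1.78296672 -0.39669636]
(430, -60, 420) -1.5707963267948966 [-3.96696358e-01 -1.72858038e-02  1.37591174e+00 -4.44089210e-16
  1.78296672e+00  2.74489630e+00]
(430, -60, 420) 3.141592653589793 [-0.39669636 -0.0172858   1.37591174  0.          1.78296672 -1.96749268]
(430, -60, 420) 0 [-3.96696358e-01 -1.72858038e-02  1.37591174e+00 -4.44089210e-16
  1.78296672e+00  1.17409997e+00]
[  66.12754838    0.63827079 -166.08849151]
```

Run:
```python
from h import *
for i,p in enumerate([(480,150,400),(480,-150,400)]):
    robot.move_ptp(list(p),[np.pi,0,np.pi]); robot.sleep(.3)
    d=cam('wrist',f'w{i}'); np.save(f'w{i}.npy',d,allow_pickle=True); print(d['eye'],d['orientation'])
    if i==0:
        s=cam('side','s1'); np.save('s1.npy',s,allow_pickle=True)
print(robot.current_t())
```

```text
[414.05459922 151.26083866 566.0676138 ] [ 2.90091776e+00 -1.89919475e-04  1.57146316e+00]
[ 414.35901763 -148.34699777  566.32123741] [ 2.90034973e+00 -1.46291173e-04  1.57222230e+00]
3.925
```

View pics/w0.png

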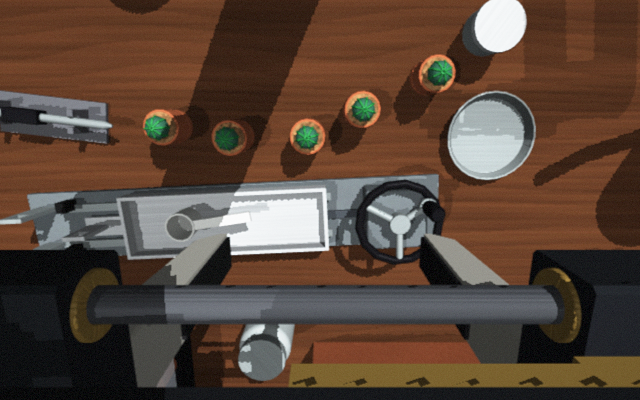

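View pics/w1.png

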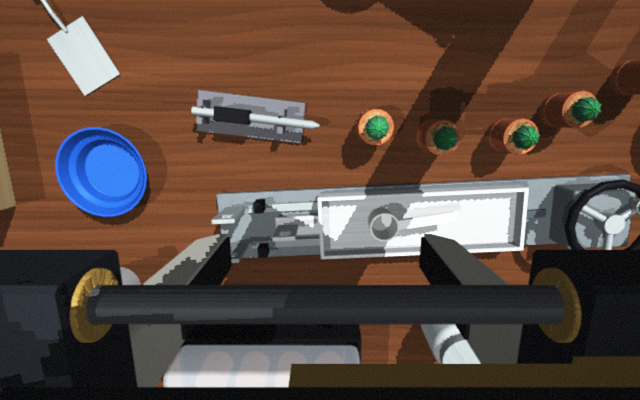

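w0 shows the cacti tops at (157,126), (229,137), (307,134), (363,109) and (439,72). The dish is at (491,135), the scoop cup at (180,226) with its handle towards +y, and the knob at (433,208). In w1 the rod lies level with its tip at (318,125), pointing +y. Next step is to compute positions and look at the scoop enlarged.

```bash
cat >> h.py <<'E'
def greens(img,lo=30):
    hsv=cv2.cvtColor(img,cv2.COLOR_BGR2HSV)
    m=cv2.inRange(hsv,(50,80,30),(85,255,255)); m=cv2.morphologyEx(m,cv2.MORPH_CLOSE,np.ones((3,3)))
    n,l,s,c=cv2.connectedComponentsWithStats(m); return [tuple(c[i]) for i in range(1,n) if s[i,4]>lo]
def tri(obs):
    A=np.zeros((3,3));b=np.zeros(3)
    for d,u,v in obs:
        r=ray(d,u,v); r/=np.linalg.norm(r); P=np.eye(3)-np.outer(r,r); A+=P; b+=P@np.array(d['eye'])
    return np.linalg.solve(A,b)
E
python3 - <<'E'
from h import *
D=[np.load(f'w{i}.npy',allow_pickle=True).item() for i in (0,1)]
for d in D:
    for c in greens(d['img']):
        if c[1]<240: print('cactus',np.round(c,1),onz(d,*c,70).round(1))
P=lambda n,pts,z:[print(n,i,onz(D[i],u,v,z).round(1)) for i,u,v in pts]
P('base',[(0,28,195),(0,439,176),(1,217,196),(1,629,176)],12)
P('rim',[(0,118,200),(0,326,188),(0,330,250),(0,129,258),(1,319,199),(1,524,188),(1,525,250),(1,321,258)],45)
P('dishrim',[(0,491,135)],18); P('tin',[(0,496,24)],52)
P('cup',[(0,180,226),(1,385,226)],65); P('cuphandle',[(0,262,206)],62)
P('rodtip',[(1,318,125)],34);P('rodtail',[(1,192,110)],34);P('hndl',[(1,215,114),(1,250,117)],45)
for i in (0,1):
    d=D[i]; m=cv2.inRange(d['img'],(0,0,0),(38,38,38)); m[:175]=0;m[248 if i else 262:]=0; m[:,:545 if i else 345]=0; 
    if not i: m[:,455:]=0
    cs=cv2.findContours(m,0,2)[0]; c=max(cs,key=cv2.contourArea); print('wheel bbox',i,cv2.boundingRect(c))
P('wheelhub',[(0,400,224)],84);P('knob',[(0,433,208)],128)
a=cv2.resize(D[0]['img'][160:275,0:460],None,fx=1.7,fy=2.3,interpolation=3)
b=cv2.resize(D[1]['img'][160:275,190:540],None,fx=2.2,fy=2.2,interpolation=3)
a=cv2.resize(a,(780,280));b=cv2.resize(b,(780,260));cv2.imwrite('pics/crop.png',np.vstack([a,b]))
E
```

```text
cactus [439.6  72.3] [361.2 300.8  70. ]
cactus [363.1 109. ] [407.6 202.2  70. ]
cactus [156.5 127.5] [432.  -76.4  70. ]
cactus [226.5 138.1] [446.1  17.3  70. ]
cactus [306.6 136.9] [444.3 126.3  70. ]
cactus [586.5 109. ] [407.7 201.1  70. ]
cactus [376.7 127.1] [431.8 -78.3  70. ]
cactus [445.1 138. ] [446.2  15.3  70. ]
cactus [525.5 136.7] [444.4 124.6  70. ]
base 0 [ 538.6 -317.3   12. ]
base 0 [507.9 329.1  12. ]
base 1 [ 540.9 -318.8   12. ]
base 1 [508. 326.  12.]
rim 0 [ 538.7 -156.9   45. ]
rim 0 [520.3 152.9  45. ]
rim 0 [617.8 159.2  45. ]
rim 0 [ 631.2 -152.4   45. ]
rim 1 [ 537.7 -157.    45. ]
rim 1 [520.6 146.1  45. ]
rim 1 [618.1 160.7  45. ]
rim 1 [ 631.8 -154.2   45. ]
dishrim 0 [444.6 400.5  18. ]
tin 0 [299.3 375.7  52. ]
cup 0 [572.9 -60.   65. ]
cup 1 [573.3 -60.5  65. ]
cuphandle 0 [543.5  60.3  62. ]
rodtip 1 [ 430.2 -158.4   34. ]
rodtail 1 [ 409.4 -339.    34. ]
hndl 1 [ 414.9 -303.1   45. ]
hndl 1 [ 419.  -254.1   45. ]
wheel bbox 0 (355, 180, 90, 82)
wheel bbox 1 (563, 180, 77, 68)
wheelhub 0 [563.7 256.5  84. ]
knob 0 [529.  287.4 128. ]
```

View pics/crop.png

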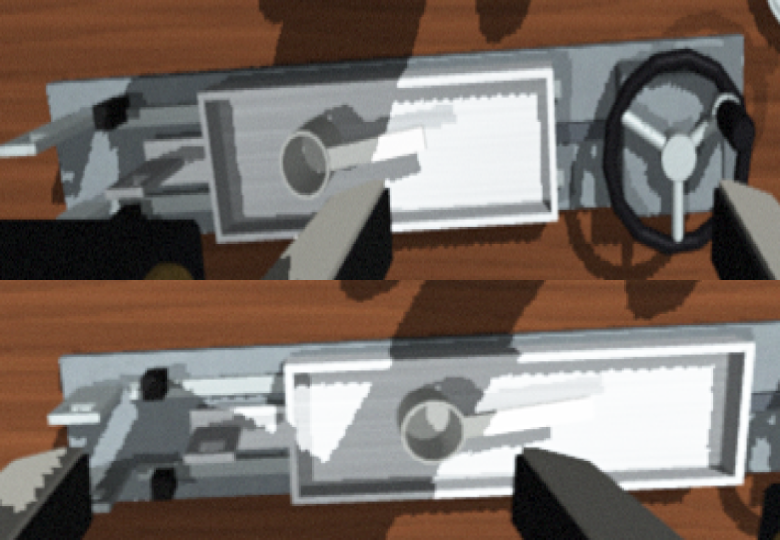

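The scoop stands upright: its handle runs from the cup to about (558,43) in world coordinates, and the slide's yaw is about 0.049. I'll move the scoop now, gripping the cup just above the tray rim.

```bash
cat >> h.py <<'E'
YAW=0.049
def loc2w(x,y,o=(578.0,0.0),yaw=YAW):
    c,s=np.cos(yaw),np.sin(yaw); return np.array([o[0]+c*x-s*y,o[1]+s*x+c*y])
def down(yaw): return [np.pi,0,yaw]
def fz(): return np.round(robot.current_contact_force(),1)
E
python3 - <<'E'
from h import *
y=1.716; c=(573,-60.3)
robot.move_ptp([*c,150],down(y)); robot.move_gripper(0.85)
print(robot.move_linear([*c,49],speed=80,f_stop=8),robot.current_tcp_pos().round(1),fz())
robot.move_gripper(0); print('w',robot.current_gripper_width()*93)
robot.move_linear([*c,140],speed=120); print('w',robot.current_gripper_width()*93,fz())
robot.move_linear([446,402,140],speed=300)
print(robot.move_linear([446,402,30],speed=80,f_stop=6),robot.current_tcp_pos().round(1))
robot.move_gripper(0.8); robot.move_linear([446,402,180],speed=200)
robot.move_ptp([450,150,350],down(np.pi)); robot.sleep(.2)
d=cam('wrist','w2'); np.save('w2.npy',d,allow_pickle=True)
s=cam('side','s2'); np.save('s2.npy',s,allow_pickle=True)
for c in greens(d['img']):
  if c[1]<240: print('cactus',np.round(c,1),onz(d,*c,70).round(1))
print(robot.current_t())
E
```

```text
False [573.5 -60.4  49.6] [-0.3 -0.3  0.2]
w 43.074602189181974
w 43.23157659398432 [ 0.2  0.  -0.6]
True [445.7 401.8  30.1]
cactus [450.5  94. ] [361.  300.5  70. ]
cactus [366.9 133.6] [407.3 202.2  70. ]
cactus [140.9 153.6] [431.6 -76.2  70. ]
cactus [217.4 165.2] [446.   17.3  70. ]
cactus [304.9 163.7] [444.1 126.2  70. ]
15.55
```

View pics/w2.png

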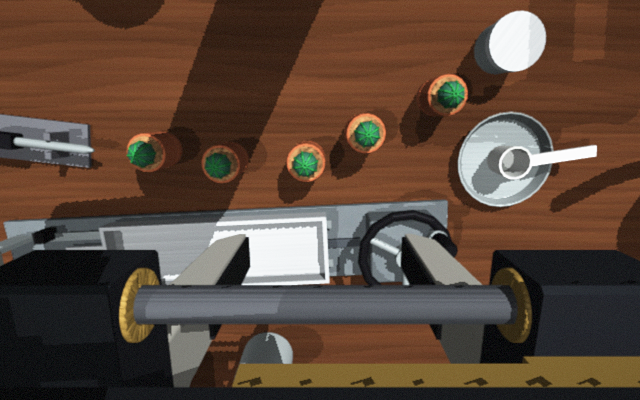

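The scoop stands in the dish (cup at (514,162) inside the dish rim) and the pots haven't moved. Next I'll place the pots, re-measuring before each grasp.

```bash
cat > pots.py <<'E'
from h import *
import sys
gy=YAW+np.pi/2
def look(save=None):
    robot.move_ptp([490,60,400],down(np.pi)); robot.sleep(.1)
    d=cam('wrist',save); out=[onz(d,*c,68)[:2] for c in greens(d['img']) if c[1]<250]
    return d,np.array(out)
def place(p,t):
    robot.move_ptp([*p,170],down(gy)); robot.move_gripper(0.95)
    s=robot.move_linear([*p,31],speed=140,f_stop=10)
    robot.move_gripper(0); w=robot.current_gripper_width()*93
    robot.move_linear([*p,150],speed=200); w2=robot.current_gripper_width()*93
    if s or abs(w2-50)>6: print('BAD',p,s,w,w2); sys.exit()
    robot.move_linear([*t,150],speed=250)
    s=robot.move_linear([*t,54.5],speed=90,f_stop=6); z=robot.current_tcp_pos()[2]
    robot.move_gripper(0.85); robot.move_linear([*t,170],speed=200)
    print('placed',np.round(p,1),np.round(t,1),'w',round(w2,1),s,round(z,1),fz(),'t',robot.current_t(),flush=True)
def table(o): # pots still on the flap (robot's side of the slide)
    return o[o[:,0]<515]
E
python3 - <<'E'
from pots import *
for i,ly in enumerate([116,58]):
    d,o=look(); tb=table(o); print(tb.round(1).tolist())
    p=tb[np.argmax(tb[:,1])]; place(p,loc2w(0,ly))
d,o=look('w3'); print(o.round(1).tolist(), robot.current_t())
E
```

```text
[[361.1, 301.1], [407.6, 202.3], [431.8, -77.5], [444.5, 126.0], [446.3, 16.4]]
placed [361.1 301.1] [572.3 115.9] w 49.9 True 54.1 [-0.6 -0.2 -0.6] t 24.8333
[[407.6, 202.2], [432.0, -77.5], [444.5, 125.9], [446.4, 16.5]]
placed [407.6 202.2] [575.2  57.9] w 49.6 True 54.1 [-0.2 -0.2 -1. ] t 34.5583
[[432.0, -77.5], [444.6, 125.9], [446.3, 16.5], [577.7, 118.7], [580.8, 58.2]] 36.075
```

View pics/w3.png

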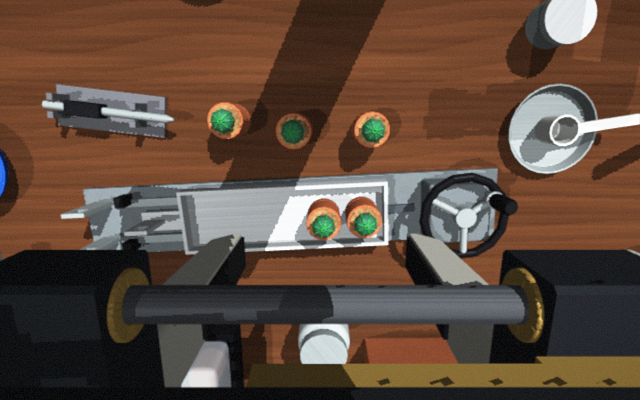

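Two pots stand in the tray at (323,222) and (365,220), and nothing else has moved. I'll continue with the other three.

Run:
```python
from pots import *
for i,ly in enumerate([0,-58,-116]):
    d,o=look(); tb=table(o)
    p=tb[np.argmax(tb[:,1])]; place(p,loc2w(0,ly))
d,o=look('w4'); np.save('w4.npy',d,allow_pickle=True); print(np.array([onz(d,*c,91)[:2] for c in greens(d['img']) if c[1]<250]).round(1).tolist())
# closer look at wheel
robot.move_ptp([600,240,330],down(np.pi)); robot.sleep(.2)
d=cam('wrist','w5'); np.save('w5.npy',d,allow_pickle=True); print(robot.current_t())
```

```text
placed [444.3 125.9] [578.   0.] w 49.5 True 54.1 [ 0.3 -0.2 -0.7] t 44.3167
placed [446.4  16.6] [580.8 -57.9] w 49.7 True 54.1 [ 0.7 -0.8 -0.7] t 53.2833
placed [432.1 -77.5] [ 583.7 -115.9] w 49.7 True 54.1 [-0.3 -0.1 -0.6] t 62.0083
[[573.5, 58.2], [570.6, 116.3], [576.4, 0.5], [576.4, -56.4], [582.2, -115.5]]
64.4667
```

```bash
python3 -c "
import cv2,numpy as np
a=cv2.imread('pics/w4.png')[:260]; b=cv2.imread('pics/w5.png')[:320]
cv2.imwrite('pics/c45.png',np.vstack([a,b]))"
```

```text
(no output)
```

View pics/c45.png

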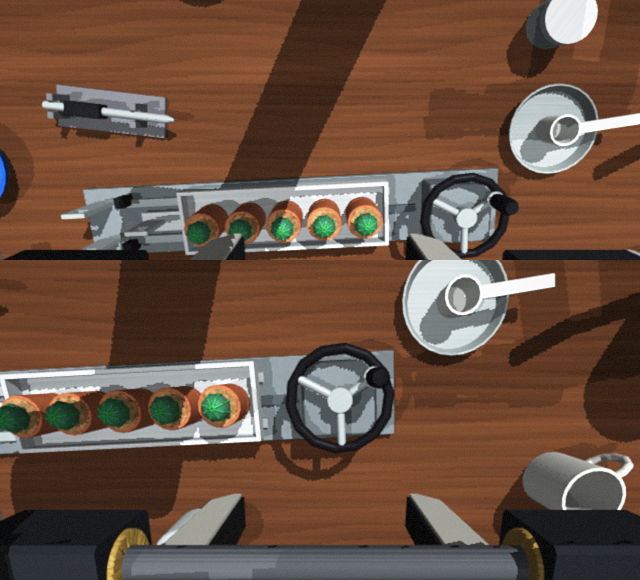

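All five pots stand in the tray. The wheel rim spans u 287–393 and v 84–191 in w5, with the knob top at (378,117). Next I'll grip the knob and wind it with radial force feedback.

Run:
```python
from h import *
d=np.load('w5.npy',allow_pickle=True).item()
img=d['img']; m=cv2.inRange(img,(0,0,0),(45,45,45)); m[200:]=0; m[:80]=0; m[:,:280]=0; m[:,400:]=0
c=max(cv2.findContours(m,0,2)[0],key=cv2.contourArea); print(cv2.boundingRect(c))
pts=c[:,0,:]; pts=pts[(pts[:,0]<350)|(pts[:,1]>150)]
W=np.array([onz(d,u,v,77)[:2] for u,v in pts])
A=np.c_[2*W,np.ones(len(W))]; s=np.linalg.lstsq(A,(W**2).sum(1),rcond=None)[0]; ctr=s[:2]; print('axis',ctr.round(1),'r',np.sqrt(s[2]+ctr@ctr).round(1))
k=onz(d,378,117,128)[:2]; print('knob',k.round(1),np.linalg.norm(k-ctr),np.degrees(np.arctan2(*(k-ctr)[::-1])))
k=onz(d,378,118,122)[:2]; print('knob',k.round(1),np.linalg.norm(k-ctr))
for z in (92,): print(robot.inverse_kinematics([*k,z],down(YAW+np.pi/2)))
```

```text
(286, 83, 108, 110)
axis [564. 256.] r 61.3
knob [538.  292.6] 44.896673584473035 125.36300523801084
knob [539.1 293.5] 45.036915885217326
[ 3.17071707e-01  4.76683734e-01  1.53911169e+00 -4.44089210e-16
  1.12579723e+00  2.68071707e-01]
```

```bash
cat > wind.py <<'E'
from h import *
import json
def wind(C,n,step=np.radians(12),z=93.,fmax=14):
    C=np.array(C,float); off=np.zeros(2); turned=0
    P=robot.current_tcp_pos()[:2]-C; th=np.arctan2(P[1],P[0]); log=[]
    for i in range(n):
        th-=step; u=np.array([np.cos(th),np.sin(th)])
        hit=robot.move_linear([*(C+46*u+off),z],speed=75,f_stop=fmax)
        F=np.array(robot.current_contact_force())
        if i%6==0 or hit:
            print(i,round(np.degrees(th)),F.round(1),'rad',round(F[:2]@u,1),'tan',round(F[:2]@[-u[1],u[0]],1),'off',off.round(1),'t',robot.current_t(),flush=True)
        if hit: break
        off+=np.clip(0.15*(F[:2]@u),-.8,.8)*u
    a=robot.current_tcp_pos()[:2]-C
    return hit,i,off
E
python3 - <<'E'
from wind import *
C=np.array([564.,256.]); k=np.array([537.5,293.3])
robot.move_ptp([*k,180],down(YAW+np.pi/2)); robot.move_gripper(0.75)
print(robot.move_linear([*k,93],speed=100,f_stop=8),fz())
robot.move_gripper(0); print('w',robot.current_gripper_width()*93,robot.current_tcp_pos().round(1),fz())
print(wind(C,12))
print(robot.current_t())
E
```

```text
False [ 0.9 -0.5  0.7]
w 20.93814820011243 [537.7 293.3  93. ] [ 1.  -0.9 -0.1]
0 113 [ 1.5 -2.3  0.2] rad -2.7 tan -0.5 off [0. 0.] t 68.4583
6 41 [-0.9 -1.7  1.8] rad -1.8 tan -0.7 off [ 0.1 -1.2] t 70.1083
(False, 11, array([-0.68123008, -1.40281037]))
71.4833
```

Run:
```python
from wind import *
print(wind([563.4,254.7],70)); print(robot.current_t())
s=cam('side','s3')
```

```text
0 -32 [-1.8 -0.6  2.4] rad -1.2 tan -1.5 off [0. 0.] t 71.775
6 -104 [-0.8  0.4  1.1] rad -0.2 tan -0.9 off [-0.4  0.6] t 73.425
12 -176 [-0.5  0.9  1.6] rad 0.4 tan -1.0 off [0.2 1.3] t 75.075
18 -248 [ 0.8 -0.1  1.3] rad -0.4 tan -0.7 off [0.8 1. ] t 76.725
24 -320 [ 0.8 -0.8  2.5] rad 0.1 tan -1.1 off [0.7 0.1] t 78.375
30 -392 [-2.7  0.4  3.3] rad -2.5 tan -1.1 off [-0. -0.] t 80.025
36 -464 [-0.5  1.3  1.9] rad -1.2 tan -0.8 off [-0.4  0.6] t 81.675
42 -536 [0.9 0.5 1.5] rad -0.9 tan -0.5 off [0.2 1.3] t 83.325
48 -608 [ 2.6 -2.2  1.5] rad -3.0 tan -1.6 off [0.8 1. ] t 84.975
49 -620 [-3.2 -1.1  8.3] rad -0.5 tan 3.4 off [1.  0.6] t 85.1833
(True, 49, array([1.01279741, 0.59386457]))
85.1833
```

Run:
```python
from wind import *
print(robot.current_tcp_pos().round(1),robot.current_gripper_width()*93)
print(wind([564.2,255.2],4,step=np.radians(5),fmax=16)); print(robot.current_tcp_pos().round(1),fz())
robot.move_gripper(0.6); print(fz()); p=robot.current_tcp_pos(); robot.move_linear([p[0],p[1],190])
robot.move_ptp([610,-150,330],down(np.pi)); robot.sleep(.2)
d=cam('wrist','w6'); np.save('w6.npy',d,allow_pickle=True)
robot.move_ptp([520,-290,300],down(YAW)); robot.sleep(.2)
d=cam('wrist','w7'); np.save('w7.npy',d,allow_pickle=True); print(robot.current_t())
a=cv2.imread('pics/w6.png')[:250]; b=cv2.imread('pics/w7.png')[:350]
cv2.imwrite('pics/c67.png',np.vstack([a,b]))
```

```text
[548.2 298.8  92.8] 20.990812252569977
0 105 [-10.   -3.    8.6] rad -0.3 tan 10.4 off [0. 0.] t 85.4833
(False, 3, array([ 0.14737807, -1.76755684]))
[548.6 299.   92.4] [-39.3  -4.9  28.4]
[ 0.1 -0.4  0.8]
92.6167
```

View pics/c67.png

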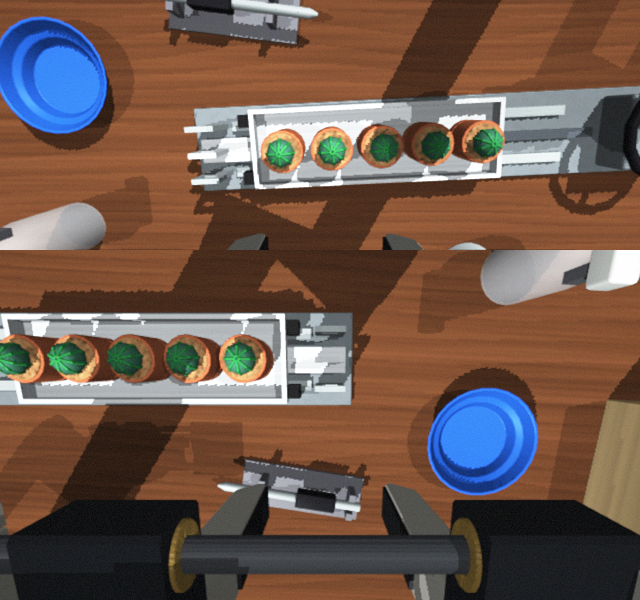

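The tray is hard against its stop (39 N wheel reaction) and all five pots are still upright. In w6 the three eyelet plates line up at about (187,128), (190,155) and (195,182). Next I'll grasp the rod.

Run:
```python
from h import *
d=np.load('w7.npy',allow_pickle=True).item()
t=onz(d,219,237,34);e=onz(d,360,259,34); print(t.round(1),e.round(1),np.linalg.norm(t-e),np.arctan2(*(t-e)[:2][::-1]))
t2=np.array([430.2,-158.4]);e2=np.array([409.4,-339.]); 
t=(t[:2]+t2)/2; e=(e[:2]+e2)/2; u=(t-e)/np.linalg.norm(t-e); y=np.arctan2(u[1],u[0]); h=(t+e)/2+u*(-34)
print('handle',h.round(1),y)
robot.move_ptp([*h,120],down(y)); robot.move_gripper(0.7)
print(robot.move_linear([*h,17],speed=90,f_stop=8),fz(),robot.current_tcp_pos().round(1))
robot.move_gripper(0); print('w',robot.current_gripper_width()*93,fz())
robot.move_linear([*h,140],speed=120); print('w',robot.current_gripper_width()*93,fz())
q=loc2w(-160,-265,o=(577,0)); print(q)
for yy in (YAW,):
  print(robot.inverse_kinematics([*q,120],down(yy)))
robot.move_ptp([*q,120],down(YAW)); robot.sleep(.3)
d=cam('wrist','w8'); np.save('w8.npy',d,allow_pickle=True); print(robot.current_tcp_pos(),robot.current_t())
```

```text
[ 427.6 -159.    34. ] [ 406.7 -339.7   34. ] 181.8694600213409 1.4550785610958876
handle [ 414.6 -282.8] 1.455604118098132
False [-0.2 -0.7  1.4] [ 414.9 -283.1   17.5]
w 19.757462285799033 [ 1.  -0.3  1.1]
w 19.919969923431342 [-0.5 -0.  -0.8]
[ 430.17184603 -272.51879422]
[-7.84034771e-01  2.77099570e-01  1.77023894e+00 -4.44089210e-16
  1.09425414e+00  7.37761556e-01]
[ 430.15496092 -272.55030987  120.06082707] 99.3
```

View pics/w8.png

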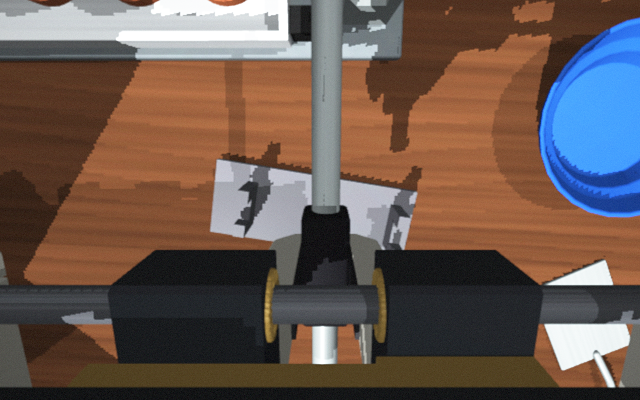

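The rod is gripped straight along the tool axis (image column about 326). Next I'll take two side-offset close views of the eyelet plates.

Run:
```python
from h import *
ims=[]
for i,ly in enumerate((-205,-335)):
    q=loc2w(-70,ly,o=(577,0)); robot.move_ptp([*q,130],down(YAW)); robot.sleep(.3)
    d=cam('wrist',f'e{i}'); np.save(f'e{i}.npy',d,allow_pickle=True); ims.append(d['img'])
    c=proj(d,[*loc2w(0,-265,o=(577,0)),82]); print(c,robot.current_tcp_pos().round(2))
    x=int(np.clip(c[0]-130,0,380)); print(x)
    ims[-1]=cv2.resize(d['img'][0:240,x:x+260],None,fx=1.5,fy=2.0,interpolation=2)
cv2.imwrite('pics/e.png',np.hstack(ims)); print(robot.current_t())
```

```text
[429.53076542 104.30295094] [ 516.55 -208.84  130.02]
299
[207.18947398 106.23814538] [ 523.77 -337.06  130.26]
77
101.0917
```

View pics/e.png

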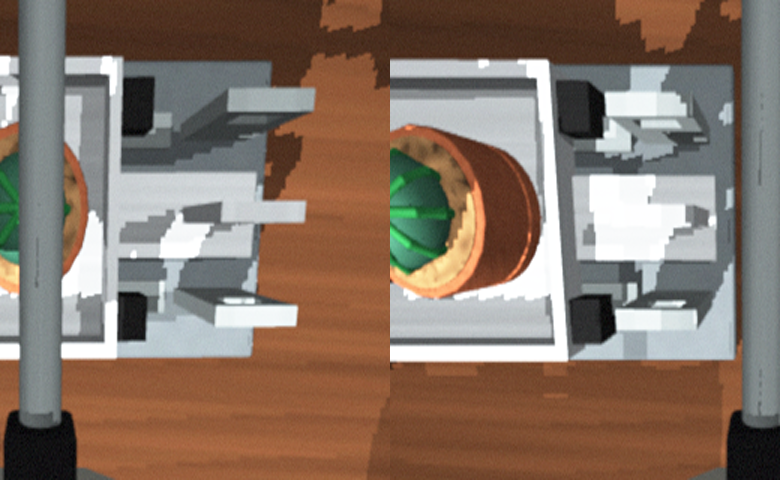

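Run:
```python
from h import *
D=[np.load(f'e{i}.npy',allow_pickle=True).item() for i in (0,1)]
T=[(516.55,-208.84,130.02),(523.77,-337.06,130.26)]
far=[(481.3,49.5),(248.3,52)]; near=[(470,157.75),(254.7,159.25)]; tr=[(475,105.5)]
for n,pp in (('far',far),('near',near),('tray',tr)):
    print(n,[onz(D[i],*p,82)[:2].round(1) for i,p in enumerate(pp)], tri([(D[i],*p) for i,p in enumerate(pp)]).round(1) if len(pp)>1 else '')
a=[onz(D[i],*far[i],82)[:2]-onz(D[i],*near[i],82)[:2] for i in (0,1)]
print([ (np.linalg.norm(v),np.arctan2(v[1],v[0])) for v in a])
# rod edges in both images -> axis points at z=TCP+16.5, in tool frame
for i in (0,1):
    g=cv2.cvtColor(D[i]['img'],cv2.COLOR_BGR2HSV); 
    for v in (20,100,190):
        row=D[i]['img'][v].astype(int); gr=np.abs(np.diff(cv2.GaussianBlur(D[i]['img'],(3,3),0)[v].astype(int),axis=0)).sum(1)
        L=300+np.argmax(gr[300:322]); R=328+np.argmax(gr[328:350]); c=(L+R)/2+.5
        w=onz(D[i],c,v,T[i][2]+16.5)[:2]-np.array(T[i][:2]); cy,sy=np.cos(YAW),np.sin(YAW)
        print(i,v,L,R,'tool fwd',round(cy*w[0]+sy*w[1],1),'lat',round(-sy*w[0]+cy*w[1],1))
```

```text
far [array([ 620.6, -290. ]), array([ 620.4, -288.4])] [ 620.1 -288.9   84.7]
near [array([ 560.6, -292.3]), array([ 560.8, -292.1])] [ 560.7 -292.2   82.2]
tray [array([ 590.6, -290.9])] 
[(np.float64(60.07192783554486), np.float64(0.03880266954290088)), (np.float64(59.765950730797854), np.float64(0.0634180364786873))]
0 20 310 341 tool fwd 100.1 lat 0.3
0 100 311 340 tool fwd 70.7 lat 0.3
0 190 311 339 tool fwd 33.9 lat 0.5
1 20 311 341 tool fwd 100.2 lat 0.6
1 100 305 340 tool fwd 70.8 lat 1.9
1 190 311 339 tool fwd 34.0 lat 0.9
```

The near eyelet is at (560.7,-292.2) and the far one at (620.5,-289.2). The rod sits about 0.5 mm left of the tool axis. I'll insert in small force-guarded steps.

```bash
cat > ins.py <<'E'
from h import *
u=np.array([np.cos(.05),np.sin(.05)]); n=np.array([-u[1],u[0]]); M=np.array([590.6,-290.8]); LAT=-0.5; Z=49.5
def at(tip,lat=0,dz=0): return [*(M+(LAT+lat)*n+(tip-125)*u),Z+dz]
E
python3 - <<'E'
from ins import *
p=at(-60); robot.move_linear([p[0],p[1],130],down(.05),speed=200); robot.move_linear(p,speed=100)
f0=np.array(robot.current_contact_force())
for tip in (-42,-32,-22,-10,5,15,25,35,45):
    hit=robot.move_linear(at(tip),speed=40,f_stop=7)
    F=np.array(robot.current_contact_force())-f0
    print(tip,hit,[round(float(x),1) for x in (F[:2]@u,F[:2]@n,F[2])],robot.current_ft_torque().round(2),flush=True)
    if tip==-42:
        cam('side','s4'); cam('scene','c4')
    if hit: break
cam('side','s5'); print(robot.current_t(),robot.current_tcp_pos())
E
```

```text
-42 False [-1.1, 0.1, 0.6] [-0.01  0.15 -0.03]
-32 False [0.0, 1.4, -0.0] [-0.    0.14 -0.03]
-22 False [-0.6, 0.8, -0.3] [-0.02  0.15 -0.  ]
-10 False [-0.9, 1.1, -0.0] [ 0.05  0.18 -0.02]
5 False [-0.2, 0.7, -0.3] [-0.    0.14 -0.06]
15 False [-0.4, 0.1, 0.7] [-0.02  0.23 -0.02]
25 False [-1.7, -0.1, -0.0] [-0.    0.22 -0.04]
35 False [-0.3, 0.8, 0.2] [-0.02  0.18 -0.02]
45 False [0.1, -0.1, 0.3] [-0.02  0.15  0.01]
106.9417 [ 510.77318152 -295.22334526   49.41763513]
```

Run:
```python
from ins import *
f0=np.array(robot.current_contact_force())
for tip in (55,62,66,68,70):
    hit=robot.move_linear(at(tip),speed=30,f_stop=7)
    F=np.array(robot.current_contact_force())-f0
    print(tip,hit,[round(float(x),1) for x in (F[:2]@u,F[:2]@n,F[2])],robot.current_tcp_pos().round(1),flush=True)
    if hit: break
s=cam('side','s6'); c=cam('scene','c6')
a=cv2.resize(s['img'][100:220,250:420],(680,480),interpolation=2); cv2.imwrite('pics/s6c.png',a); print(robot.current_t())
```

```text
55 False [0.4, 0.4, 0.8] [ 520.8 -294.8   49.5]
62 False [-0.6, 0.3, 0.7] [ 527.9 -294.4   49.5]
66 False [0.4, 0.6, -0.1] [ 531.9 -294.2   49.5]
68 False [-4.9, -0.4, 1.8] [ 532.2 -294.1   49.3]
70 False [-11.7, -0.3, 5.3] [ 532.3 -294.2   49.3]
108.6917
```

View pics/s6c.png

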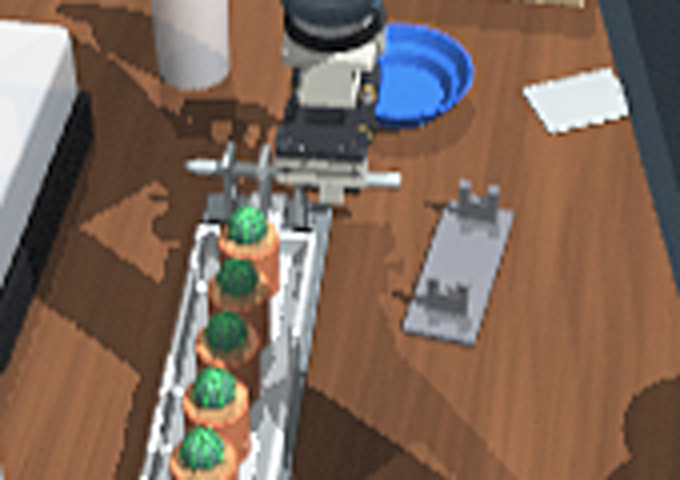

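The handle met the first eyelet at the predicted home position, and the rod shows beyond the far plate. I'll release, retreat and check.

Run:
```python
from ins import *
robot.move_linear(at(66.3),speed=30); print(fz())
robot.move_gripper(0.6); p=robot.current_tcp_pos(); robot.move_linear([p[0],p[1],200],speed=120)
robot.move_ptp([400,-100,400],down(np.pi)); robot.sleep(.3)
s=cam('side','s7'); robot.move_ptp([590,-130,330],down(np.pi)); robot.sleep(.3); w=cam('wrist','w9')
a=cv2.resize(s['img'][100:400,220:420],(400,600)); b=cv2.resize(w['img'][:250],(400,156)); c=cv2.resize(w['img'][60:240,150:350],(400,360))
b=np.vstack([b,c,np.zeros((84,400,3),np.uint8)]); cv2.imwrite('pics/fin.png',np.hstack([a,b])); print(robot.current_t(),fz())
```

```text
[-0.9  0.2 -1.8]
115.15 [ 0.6 -1.2  0.2]
```

View pics/fin.png

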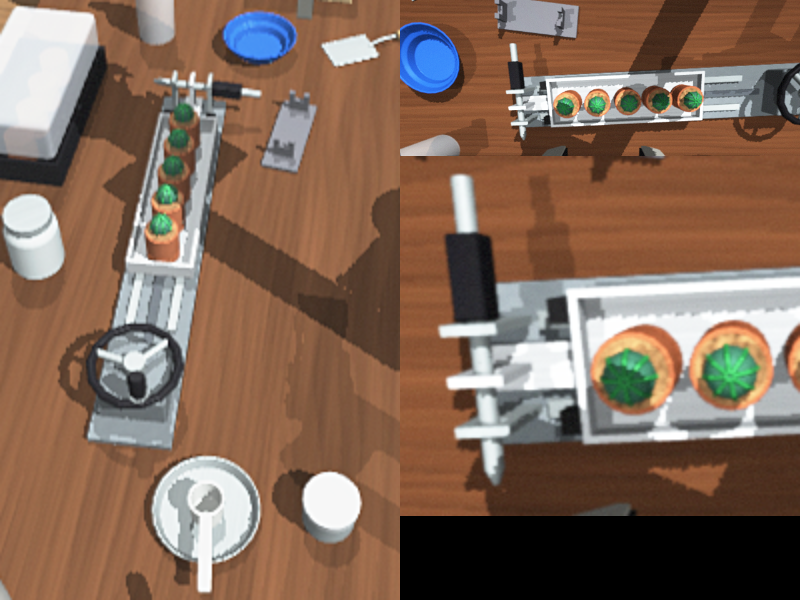

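The picture shows the rod through all three plates with its handle against the first (tip at (495,475)), five upright pots in the tray, the scoop in the dish, and the jar and tin in place. Handing in.

```bash
python3 -c "
from bench import robot
print(robot.hand_in(),robot.current_t())"
```

```text
the job is handed in; nothing more can be done
the job is handed in; nothing more can be done
```

I finished the whole job and handed it in at about 115 s on the robot's clock. I moved the scoop into the dish and stood all five cacti in the tray. Then I wound the wheel clockwise to the stop and pushed the rod through the three eyelets until its handle met the first one.

- **Final pictures:** They show the scoop upright in the dish, the five pots upright in the tray, the rod through all three plates, and the gripper clear. The jar, tin and bowl look unmoved, but I judged that by eye and did not measure it.
- **Tray at the stop:** The wheel pushed back with about 39 N and would turn no further. That is above the 1 to 3 N the wheel normally takes and close to the 40 N limit for the arm and gripper body. It was the fingers that held the knob, and the force dropped to zero on release.
- **Rod home:** The handle met the first eyelet within about 1 mm of where I calculated. That puts the tip about 37 mm past the far eyelet, by calculation rather than from a picture.
- **Disagreements:** Two close views of the far eyelet differed by about 1.6 mm, and I averaged them. No check failed.

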